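# Pointing check of sample and control, then sign off

## Task

Do the pointing check before a run: bring the fingertips to about three centimetres straight above the middle of the specimen cup's lid and keep them there, without touching it, for a good two seconds, then do the same above the small control vial. Only after both, press the round key of the grey sign-off box with the fingertips all the way down, so that it stays down, and move clear. Leave the cup, the vial and everything else standing exactly where they are.

Things in the scene. Friction and masses are not known exactly. Their poses are not given: they have to be found in the camera images.
- cup: specimen cup: wide squat pot with clear wall and ribbed screw lid, 58 mm across, 59 mm high, loose, upright on the worktop, to be pointed at first; origin at the centre of its underside, z up
- cup_lid (a point): centre of the top of the specimen cup's lid, z up
- vial: control vial: the smallest bottle on the worktop, round, 25 mm across, 49 mm high, with a screw cap, loose, upright, to be pointed at second; origin at the centre of its underside, z up
- vial_lid (a point): centre of the top of the control vial's cap, z up
- console: sign-off box: flat grey box, 110 (x) by 85 (y) by 33 mm high, fixed to the worktop, with one round key on its top; origin at the centre of its underside, z up
- key_top (a point): centre of the top of the round key of the sign-off box: 38 mm across, standing 14 mm above its bezel, its top 50 mm above the worktop when up; moves with the key
- sign_key (a joint): travel of the key in m: 0 up (start), 0.008 fully down; slides straight down against a steady resistance of about 4 N and stays where it is left (no spring)
- bottle: amber bottle, 52 mm across, 104 mm high, loose bystander; origin at the centre of its underside. The cup, the vial and this bottle stand in a row in any order, centres at least 90 mm apart
- pouch: zipped meter pouch, 46 x 76 x 25 mm, loose bystander lying on the worktop beyond the row; origin at the centre of its underside
- clock: small countdown timer, 34 x 68 x 62 mm, loose bystander standing beyond the row; origin under its centre
Things that resemble listed ones, but are neither listed nor needed, are in the scene too. What is shaped like the vial but red is not meant.

How it is judged:
By the outcome, as a careful person would: the job done as asked, in the order asked, and still so for the second after the job is handed in, with the robot touching nothing.
It also fails if it takes over 54 s, if anything falls off the work surface, if the arm or the gripper's body presses on something with over 40 N, if the wrist force passes 120 N, or if a joint passes its speed limit or range.

## Robot

A 6-joint arm with a two-finger parallel gripper is mounted at the origin on a cart in front of the work surface, level with it; the furniture and walls round the work are solid. World frame = base frame: x ahead of the robot, y to its left, z up, the work surface at z = 0. Lengths are in m, angles in degrees, forces in N, time in s.
With the tool pointing down it reaches from about 0.4 to 0.825 m from the base axis. Payload 7 kg.
Tool frame: the origin (TCP) lies midway between the tips of the shut fingers; the grasp point (between the pads) lies 19 mm behind it (r.grasp_offset is the distance from the TCP to the grasp point, in m); z points along the fingers, x is the direction in which the jaws open and shut, and the axes are right-handed (so a half turn about z gives the same grasp; the last joint's range is limited). The gripper opens to 88 mm and grips with 3 to 60 N. Pads are 19 mm wide; open, the fingers measure 130 mm over their backs; the gripper's body (78 mm by 193 mm) begins 47 mm behind the grasp point.
Start: joints at [79.59, 20.546, 0.682, 0, -70.136, -16.507], TCP at [0.306, 0.602, 0.201] pointing down, gripper open.
Joint ranges: [-176.03, 176.03], [-82.01, 121.73], [-58.28, 71.71], [-173.87, 95.51], [-174.79, -0.11], [-173.66, 173.66]. Speed limits (degrees/s): [136.94, 136.94, 172.46, 180, 180, 180].

## Interface

Orientations are given as [roll, pitch, yaw] about the fixed x, y, z axes, in that order (R = Rz(yaw) Ry(pitch) Rx(roll)).
In Python, from plant import r gives the robot as it stands.
- The arm moves only by the tool step_arm, never from a script. Its argument "deltas" is a list of rows, each a list of 7 numbers: the turn, a rotation vector about the tool's x, y, z in rad, then the shift along the tool's x, y, z in mm, then the opening, from -1 (shut) to 1 (fully open), so that 0 is half open. In form: [[ax, ay, az, x, y, z, grip], ...]. A call has 1 to 10 rows; each row shifts and turns the pose as measured when the row begins, along the tool's axes as they then stand; what a row does not reach is not made up. A row lasts 1/10 s, in which the tool goes at most 50 mm and 8.59 degrees, less where a joint would pass 70% of its speed; a pose out of reach is approached as far as the arm can. A call with a gripper value outside its range is refused whole. The fingers move at their own pace and stop on an object; "squeeze" is the grip in N (left out, the last holds). Time passes only in rows, so rows that do not move let the fingers close. It gives the time, the measured TCP pose, the force and the opening at its end, in the units of the state.
- r.get_state(): the state, without advancing time (a new reading comes with each control period).
- r.capture(name): name is "side" or "top" or "wrist"; returns the picture (400x640x3 uint8, red, green, blue); there is no depth.
- r.camera_info(name): a dict with "vertical_fov" (degrees; the focal length in pixels is half the picture's height over the tangent of half this angle, whatever the lens; pixels are square), "cx", "cy" (the principal point, pixels), "view" (4x4, takes a point from world to camera coordinates). Camera axes: x right, y down, z forward; pixel columns grow to the right and rows downward; lengths in m; the calibration is good to about 2 mm. The wrist camera is an equidistant fisheye: a pixel r from the principal point sees the ray r / f radians off the axis. A picture is of the moment at which its call begins: read the wrist's pose just before it. camera_info takes no time and is no camera call; for the wrist camera it gives the pose at the moment of the call.
- r.close_job(): hands the job in, once; it reports no verdict.
The state is a dict: "time_s": time; "joints": joint angles; "qd": joint speeds; "joint_torque": joint torques, N m; "tcp_pos": TCP position; "eef_rot": TCP orientation; "contact_force": force on the tool from outside, world axes, zero at the start; "moment": the same for the moment, N m; "gripper_width": finger opening in m.
Only numpy, scipy, OpenCV 4.12 (cv2) and the standard library are available. Lean on these libraries where they do the work, as an engineer would, in place of code of your own. Each camera call takes 0.05 s, during which the arm holds its last target.

## Working session

There is one attempt and no reset: what is moved stays moved. The work goes in short steps, Python scripts to look and compute and a tool call to move; the robot and the scene stay as the last step left them, time stands still between calls to the robot, and variables do not carry over. Pictures are saved under pics/ and viewed, and the job is handed in when it is done.

Besides the shell and the picture viewer there is one more tool, called after "Call:" as a command line: name --pt "numbers of a row" for each row, then --argument value for the rest. step_arm: Moves the arm, as the interface text tells. Its arguments: {"type":"object","properties":{"deltas":{"type":"array","items":{"type":"array","items":{"type":"number"}}},"squeeze":{"type":"number"}},"required":["deltas"]}

```bash
mkdir -p pics; ls
python3 - <<'E'
from plant import r
import cv2
s=r.get_state();print(s)
for n in ("top","side","wrist"):
    i=r.camera_info(n);print(n,i)
    cv2.imwrite(f"pics/{n}0.png",r.capture(n)[:,:,::-1])
E
```

```text
pics
{'time_s': 0.0, 'joints': array([ 7.95879884e+01,  2.05938789e+01,  6.35775584e-01, -2.02757096e-02,
       -7.01360050e+01, -1.65082007e+01]), 'qd': array([ 0.04920223, -0.00731451, -0.04185054, -0.05847335,  0.1109658 ,
        0.02590982]), 'joint_torque': array([-1.18738695e-03, -5.82705116e+01,  2.93058211e+01,  6.99716136e+00,
        6.69296103e-03, -1.60646036e-04]), 'tcp_pos': array([0.30538119, 0.60139243, 0.20050986]), 'eef_rot': array([-1.79991531e+02, -9.56455535e-02, -1.16927125e+02]), 'contact_force': array([ 0.58529268, -0.65137359,  0.407997  ]), 'moment': array([-0.00511944, -0.04466054, -0.03362868]), 'gripper_width': 0.08792627595187612}
top {'vertical_fov': 55.283753815021356, 'cx': 318.804840000246, 'cy': 207.4549123502025, 'view': array([[-0.01401212, -0.99987855,  0.00682217,  0.0365961 ],
       [-0.98085542,  0.01241955, -0.19434093,  0.57551427],
       [ 0.1942326 , -0.00941469, -0.98091032,  0.88693263],
       [ 0.        ,  0.        ,  0.        ,  1.        ]])}
side {'vertical_fov': 42.66011431505755, 'cx': 318.9838194559798, 'cy': 200.40167812909473, 'view': array([[-0.99796523, -0.06354877, -0.00519077,  0.57599103],
       [-0.03671726,  0.63934046, -0.76804662,  0.0216219 ],
       [ 0.05212708, -0.76629324, -0.64037289,  1.21871674],
       [ 0.        ,  0.        ,  0.        ,  1.        ]])}
wrist {'vertical_fov': 65.70646984690485, 'cx': 325.12850508287346, 'cy': 195.00362718059705, 'view': array([[-0.4541092 , -0.89094544,  0.00102615,  0.67397546],
       [-0.84707544,  0.43210533,  0.30943203, -0.03840214],
       [-0.27613046,  0.13964671, -0.95092101,  0.39222872],
       [ 0.        ,  0.        ,  0.        ,  1.        ]])}
```

View pics/top0.png

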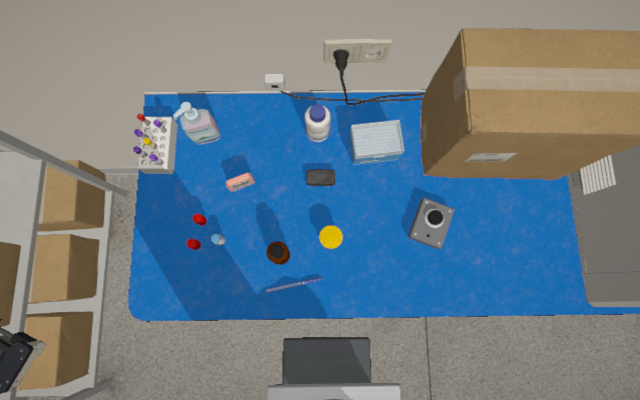

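View pics/side0.png

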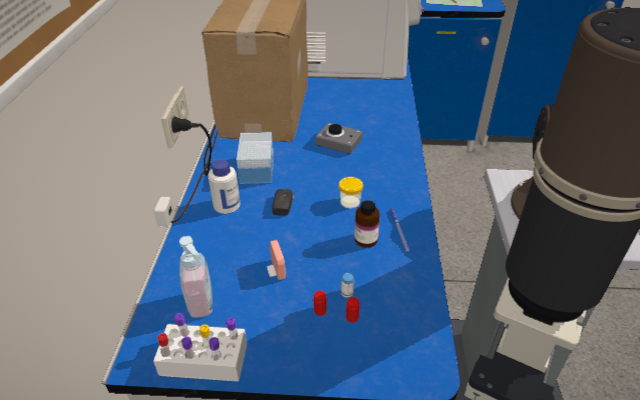

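View pics/wrist0.png

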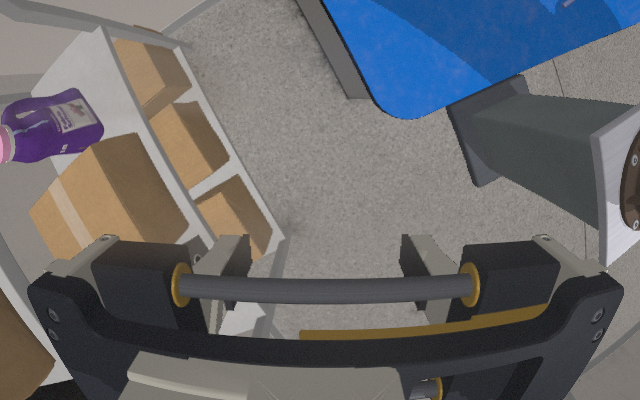

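The top view shows the yellow-lidded cup at (331,237), the amber bottle at (278,252), and the blue-capped vial at (218,239). Two red look-alikes stand at (199,219) and (193,244). The black key of the grey box is at (434,218). What could be taken for the vial: the two reds and the blue-capped one; I choose the blue-capped one. For the cup, only the yellow lid fits, since the other yellow thing is a tube cap in the rack at (147,141). Next I check crops and measure.

```bash
cat > h.py <<'E'
import numpy as np,cv2
from plant import r
def ray(n,u,v,i=None):
    i=i or r.camera_info(n);f=200/np.tan(np.radians(i["vertical_fov"]/2))
    a,b=(u-i["cx"])/f,(v-i["cy"])/f
    if n=="wrist":
        t=np.hypot(a,b);d=np.array([a/t*np.sin(t),b/t*np.sin(t),np.cos(t)])
    else: d=np.array([a,b,1.])
    V=i["view"];R=V[:3,:3];return -R.T@V[:3,3],R.T@d
def onz(n,u,v,z,i=None):
    c,d=ray(n,u,v,i);return c+d*(z-c[2])/d[2]
def blobs(img,lo,hi,box,amin=15):
    x0,y0,x1,y1=box
    m=cv2.inRange(cv2.cvtColor(img[y0:y1,x0:x1],cv2.COLOR_RGB2HSV),lo,hi)
    n,l,st,c=cv2.connectedComponentsWithStats(m)
    return [(c[k]+[x0,y0],st[k]+np.array([x0,y0,0,0,0])) for k in range(1,n) if st[k][4]>=amin]
E
python3 - <<'E'
from h import *
t=cv2.imread("pics/top0.png");s=cv2.imread("pics/side0.png")
def crop(im,x,y,w=40,h=40,k=4): return cv2.resize(im[y-h//2:y+h//2,x-w//2:x+w//2],None,fx=k,fy=k,interpolation=cv2.INTER_CUBIC)
a=np.hstack([crop(t,218,239,40,40,6),crop(t,331,237,40,40,6),crop(t,434,218,40,40,6)])
b=np.hstack([crop(s,347,285,40,40,6),crop(s,350,190,40,40,6),crop(s,336,133,40,40,6)])
cv2.imwrite("pics/c.png",np.vstack([a,b]))
T=t[:,:,::-1].copy();S=s[:,:,::-1].copy()
for n,im,bx in(("top",T,(310,215,350,260)),("side",S,(330,170,370,215))):
    for c,st in blobs(im,(18,150,100),(35,255,255),bx): print("lid",n,c,st,onz(n,*c,.059))
for n,im,bx in(("top",T,(420,205,450,232)),("side",S,(322,118,348,140))):
    for c,st in blobs(im,(0,0,0),(179,255,60),bx): print("key",n,c,st,onz(n,*c,.05))
for n,u,v,z in (("top",218,239,.049),("side",348,277,.049)): print(n,onz(n,u,v,z))
E
```

```text
lid top [330.39546599 236.52141058] [320 226  22  22 397] [0.5031639  0.00181985 0.059     ]
lid side [350.41566265 185.4186747 ] [339 177  24  18 332] [0.50244438 0.0110689  0.059     ]
key top [434.88535032 216.94267516] [428 210  15  14 157] [ 0.54957653 -0.25867285  0.05      ]
key side [334.72641509 128.70754717] [329 124  13  10 106] [ 0.54950415 -0.25027468  0.05      ]
top [0.50190183 0.27641055 0.049     ]
side [0.50224255 0.28641389 0.049     ]
```

View pics/c.png

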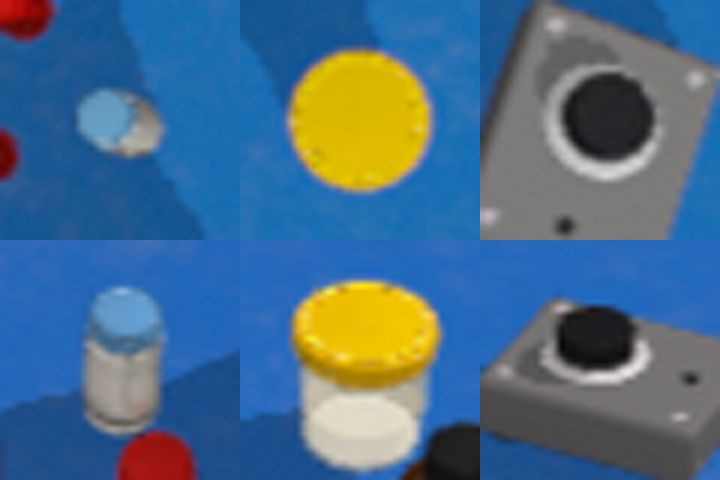

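Run:
```python
from h import *
for n,u,v,z in (("side",217,123,0),("side",287,138,0),("side",305,75,0),("top",425,177,.0),("top",470,134,.2)): print(n,u,v,onz(n,u,v,z).round(3))
def tri(a,b):
    c1,d1=ray("top",*a);c2,d2=ray("side",*b)
    M=np.array([d1,-d2]).T;t=np.linalg.lstsq(M,c2-c1,rcond=None)[0]
    p,q=c1+t[0]*d1,c2+t[1]*d2;print(((p+q)/2).round(4),"gap",(p-q).round(4))
tri((330.4,236.5),(350.6,184.8)); tri((215.5,238.5),(347.5,276.6)); tri((434.7,217),(335,127.5))
for z in (.049,.059,.05): print(z)
print(onz("top",215.5,238.5,.049),onz("side",347.5,276.6,.049),onz("side",350.6,184.8,.059),onz("side",335,127.5,.05))
```

```text
side 217 123 [ 0.904 -0.343  0.   ]
side 287 138 [ 0.686 -0.273  0.   ]
side 305 75 [ 0.668 -0.673  0.   ]
top 425 177 [ 0.666 -0.256  0.   ]
top 470 134 [ 0.706 -0.301  0.2  ]
[0.5029 0.0017 0.0537] gap [ 0.0019 -0.0002  0.0002]
[0.5034 0.2832 0.0465] gap [ 0.0003 -0.      0.    ]
[ 0.5493 -0.2585  0.0489] gap [ 0.0006 -0.0001  0.0001]
0.049
0.059
0.05
[0.50320983 0.28255882 0.049     ] [0.50323239 0.28544182 0.049     ] [0.50205199 0.00869607 0.059     ] [ 0.54900108 -0.25655879  0.05      ]
```

Call:
step_arm --pt "0 0 0 15 -15 0 -1" --pt "0 0 0 30 -30 0 -1" --pt "0 0 0 30 -30 0 -1" --pt "0 0 0 30 -30 0 -1" --pt "0 0 0 30 -30 0 -1" --pt "0 0 0 30 -30 0 -1" --pt "0 0 0 30 -30 0 -1" --pt "0 0 0 30 -30 0 -1" --pt "0 0 0 30 -30 0 -1" --pt "0 0 0 15 -15 0 -1"

```text
time_s: 1.15
tcp_pos: [0.4248, 0.2263, 0.1977]
eef_rot: [-180.0, -0.4, -116.6]
contact_force: [-0.7, 0.0, -0.2]
gripper_width: 0.0129
```

Call:
step_arm --pt "0 0 0 30 -30 0 -1" --pt "0 0 0 30 -30 0 -1" --pt "0 0 0 30 -30 0 -1" --pt "0 0 0 30 -30 0 -1" --pt "0 0 0 20 -25 0 -1" --pt "0 0 0 5 -10 0 -1" --pt "0 0 0 0 0 0 -1"

```text
time_s: 1.85
tcp_pos: [0.4996, 0.0161, 0.1988]
eef_rot: [-180.0, -0.3, -116.8]
contact_force: [-0.7, 0.7, 0.1]
gripper_width: 0.0006
```

Run:
```python
from h import *
i=r.camera_info("wrist");s=r.get_state()
w=r.capture("wrist");t=r.capture("top")
np.save("w1.npy",i["view"]);cv2.imwrite("pics/w1.png",w[:,:,::-1]);cv2.imwrite("pics/t1.png",t[:,:,::-1])
print(s["tcp_pos"],s["eef_rot"],s["joints"].round(1), "cam",-i["view"][:3,:3].T@i["view"][:3,3])
for c,st in blobs(w,(18,150,100),(35,255,255),(0,0,640,400),100): print(c,st,onz("wrist",*c,.059,i))
```

```text
[0.49963027 0.01610216 0.19884683] [-179.97572929   -0.33269726 -116.7724293 ] [ 24.6   4.1 -21.1   0.3 -65.   38.5] cam [ 0.57648667 -0.02211245  0.38241215]
[334.5962019  166.79010495] [ 309  142   52   50 2001] [5.05630911e-01 4.72756572e-04 5.90000000e-02]
[299.32956153 330.68694012] [ 159  318  275   22 2121] [0.32142329 0.14526387 0.059     ]
```

View pics/w1.png

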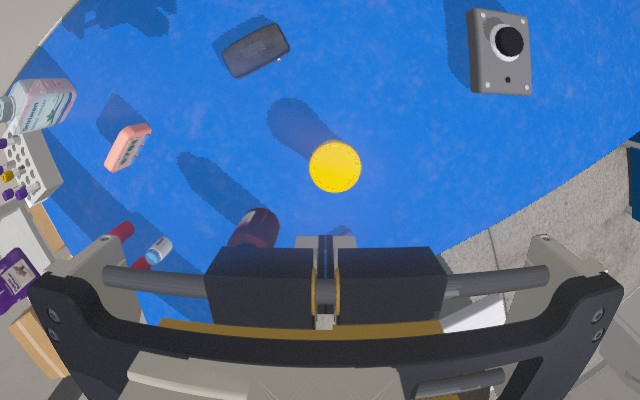

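View pics/t1.png

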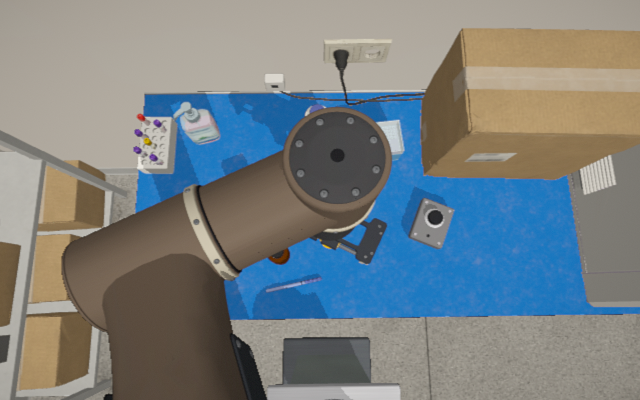

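The wrist view shows the yellow lid at (335,167), which gives (0.506, 0.000), within 3 mm of the top view. The bottle is at (255,228) and the key at (509,42). I descend to 3 cm above the lid.

Call:
step_arm --pt "0 0 0 6 -6 0 -1" --pt "0 0 0 5 -5 10 -1" --pt "0 0 0 0 0 25 -1" --pt "0 0 0 0 0 25 -1" --pt "0 0 0 0 0 25 -1" --pt "0 0 0 0 0 15 -1" --pt "0 0 0 0 0 5 -1" --pt "0 0 0 0 0 0 -1"

```text
time_s: 2.75
tcp_pos: [0.503, 0.0046, 0.088]
eef_rot: [-180.0, -0.2, -116.2]
contact_force: [0.3, -0.4, 0.1]
gripper_width: 0.0005
```

Run:
```python
from h import *
i=r.camera_info("wrist");s=r.get_state()
w=r.capture("wrist");t=r.capture("side")
cv2.imwrite("pics/w2.png",w[:,:,::-1]);cv2.imwrite("pics/s2.png",cv2.resize(t[100:300,230:470],None,fx=3,fy=3)[:,:,::-1])
print(s["tcp_pos"],s["eef_rot"])
for c,st in blobs(w,(18,150,100),(35,255,255),(0,0,640,300),100): print(c,st,onz("wrist",*c,.059,i))
```

```text
[0.50297145 0.00457675 0.08797086] [-179.97090708   -0.24953942 -116.1941591 ]
[327.97823861 206.45980543] [ 291  173   75   72 3906] [ 0.50894826 -0.00122282  0.059     ]
```

View pics/w2.png

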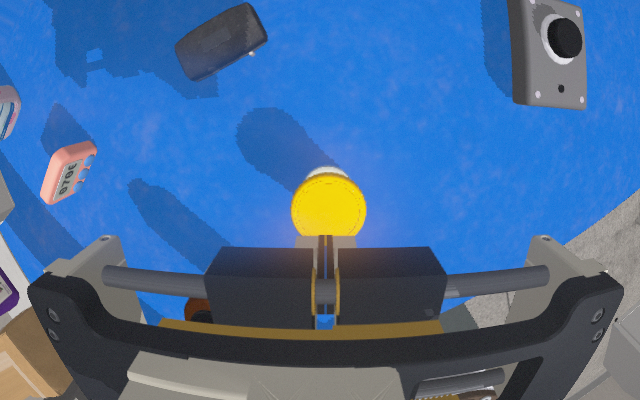

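View pics/s2.png

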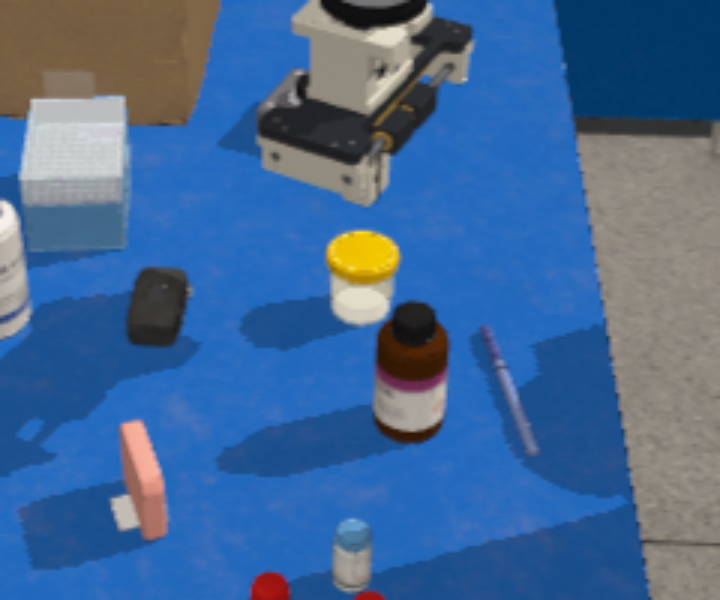

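```bash
cat >> h.py <<'E'
def proj(n,p,i=None):
    i=i or r.camera_info(n);f=200/np.tan(np.radians(i["vertical_fov"]/2))
    q=(i["view"]@np.r_[p,1])[:3]
    if n=="wrist":
        t=np.arctan2(np.hypot(*q[:2]),q[2]);k=f*t/np.hypot(*q[:2])
    else:k=f/q[2]
    return np.array([i["cx"]+k*q[0],i["cy"]+k*q[1]])
E
python3 - <<'E'
from h import *
s=r.get_state();print(s["time_s"]);p=s["tcp_pos"]
for dz in(0,.066,.12): 
    q=p+[0,0,dz];a=proj("side",q);print(dz,a,(a-[230,100])*3,proj("wrist",q),proj("top",q))
E
```

```text
2.85
0 [350.32883585 173.47373483] [360.98650755 220.4212045 ] [324.58624453 233.07852572] [329.60974172 234.74631509]
0.066 [351.33523125 149.74281687] [364.00569375 149.22845062] [324.73402097 292.74613756] [330.6564099  230.98534182]
0.12 [352.21578236 128.97932151] [366.64734709  86.93796454] [324.99892273 386.34716082] [331.64206893 227.44359159]
```

Run:
```python
from h import *
t=cv2.imread("pics/s2.png");c=t[100:300,250:480];cv2.imwrite("pics/s2c.png",cv2.resize(c,None,fx=3,fy=3,interpolation=cv2.INTER_CUBIC)[:600])
```

```text
(no output)
```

View pics/s2c.png

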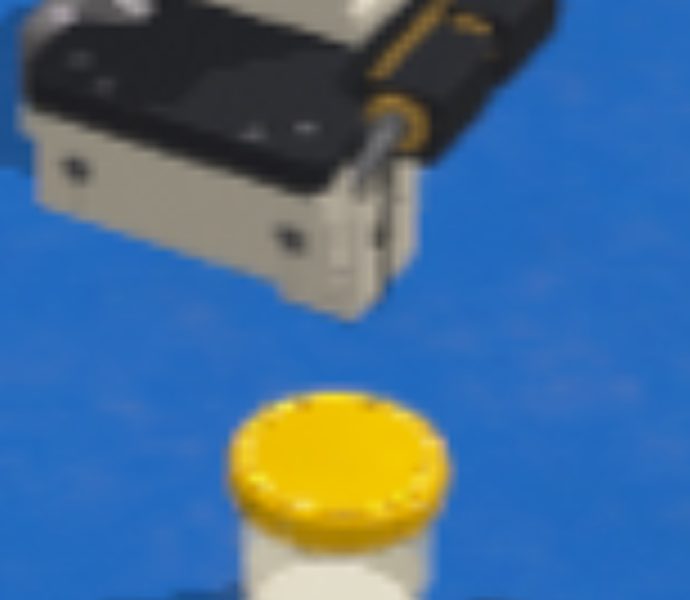

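Run:
```python
from h import *
s=r.get_state();p=s["tcp_pos"];R=cv2.Rodrigues
y=np.radians(s["eef_rot"][2]);X=np.array([np.cos(y),np.sin(y),0]);Y=np.array([np.sin(y),-np.cos(y),0]);Z=np.array([0,0,-1])
for n,q in {"tip":(0,0,0),"tipY+":(0,.0095,0),"tipY-":(0,-.0095,0),"nearend":(-.097,.0,-.066),"ne+":(-.097,.039,-.066),"ne-":(-.097,-.039,-.066)}.items():
    a=proj("side",p+q[0]*X+q[1]*Y+q[2]*Z);print(n,((a-[230,100])*3).round(),((a-[230,100])*9-[750,300]).round())
i=r.camera_info("wrist")
print(proj("wrist",np.r_[p[:2],.059]),onz("wrist",328.5,209,.059,i))
print(proj("wrist",p),onz("wrist",325,236,p[2],i))
```

```text
tip [361. 220.] [333. 361.]
tipY+ [372. 224.] [366. 372.]
tipY- [350. 217.] [300. 350.]
nearend [301. 217.] [153. 352.]
ne+ [350. 234.] [301. 401.]
ne- [253. 201.] [  9. 303.]
[324.5468095  215.98429394] [ 5.07451035e-01 -3.12107478e-04  5.90000000e-02]
[324.58624453 233.07852572] [0.50175566 0.00545263 0.08909532]
```

Run:
```python
from h import *
t=cv2.imread("pics/w2.png");cv2.imwrite("pics/w2c.png",cv2.resize(t[160:340,240:420],None,fx=3.3,fy=3.3,interpolation=cv2.INTER_CUBIC))
```

```text
(no output)
```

View pics/w2c.png

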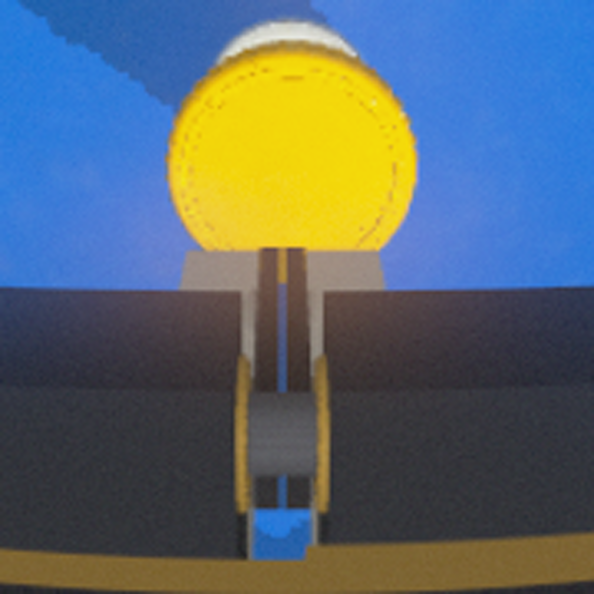

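Run:
```python
from h import *
t=r.capture("side")[:,:,::-1];c=t[100:200,300:410]
k=7;c=cv2.resize(c,None,fx=k,fy=k,interpolation=cv2.INTER_CUBIC)[:600]
c=cv2.convertScaleAbs(c,alpha=1.2,beta=20)
p=r.get_state()["tcp_pos"]
for z,col in((0,(0,0,255)),(.066,(0,255,0))):
    a=(proj("side",p+[0,0,z])-[300,100]+.5)*k;cv2.drawMarker(c,tuple(int(v) for v in a),col,0,14)
cv2.imwrite("pics/s3.png",c)
V1=np.load("w1.npy");i1=dict(r.camera_info("wrist"));i1["view"]=V1
c1,d1=ray("wrist",334.6,167,i1);c2,d2=ray("wrist",328.5,209)
T=np.linalg.lstsq(np.array([d1,-d2]).T,c2-c1,rcond=None)[0];print(c1+T[0]*d1,c2+T[1]*d2)
```

```text
[0.5020189  0.0016582  0.04351013] [0.50241016 0.00222796 0.04346412]
```

View pics/s3.png

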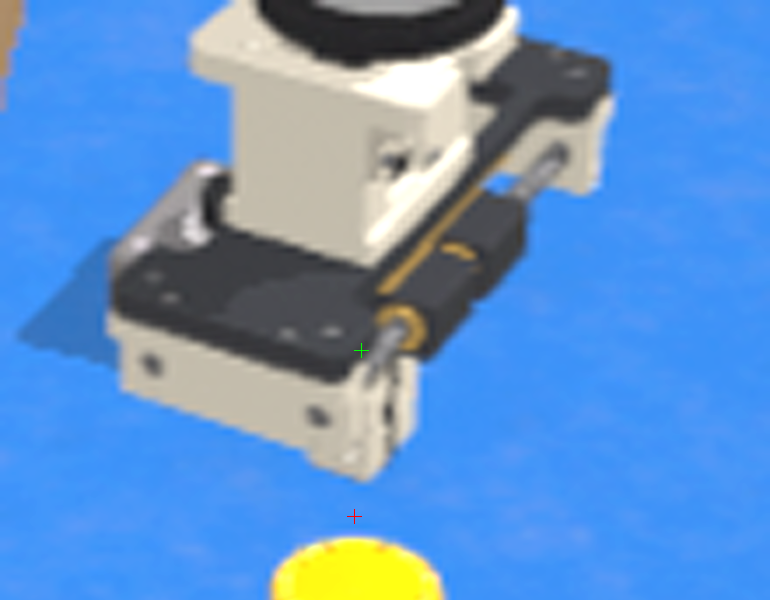

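Run:
```python
from h import *
a=cv2.imread("pics/w1.png");b=cv2.imread("pics/w2.png")
k=6
A=cv2.resize(a[10:90,460:540],None,fx=4,fy=4,interpolation=cv2.INTER_CUBIC);B=cv2.resize(b[0:80,525:605],None,fx=4,fy=4,interpolation=cv2.INTER_CUBIC)
C=cv2.resize(a[210:290,125:205],None,fx=4,fy=4,interpolation=cv2.INTER_CUBIC)
cv2.imwrite("pics/kk.png",cv2.hconcat([A,B])); cv2.imwrite("pics/kv.png",C)
i2=r.camera_info("wrist");i1=dict(i2);i1["view"]=np.load("w1.npy")
for n,im,bx,ii in(("w1",a,(485,20,530,62),i1),("w2",b,(540,12,590,62),i2)):
    for c,st in blobs(im[:,:,::-1].copy(),(0,0,0),(179,255,70),bx,60): print(n,c,st)
    print(proj("wrist",np.array([.549,-.2585,.05]),ii),proj("wrist",np.array([.549,-.2585,.05])-[0,0,.015],ii))
    print("lid",proj("wrist",np.array([.503,.002,.059]),ii),proj("wrist",np.array([.503,.002,.044]),ii))
print("vial w1",proj("wrist",np.array([.503,.283,.049]),i1),proj("wrist",np.array([.503,.283,.034]),i1))
```

```text
w1 [508.83846154  41.14615385] [495  27  29  30 650]
[511.04354823  42.7769472 ] [504.65253984  44.19700442]
lid [334.41222462 169.54888491] [333.95220491 166.46952011]
w2 [564.44179652  37.67277727] [ 548   18   34   40 1091]
[568.16666179  41.09051418] [557.98095135  42.55104844]
lid [328.6798133  215.50541888] [328.4391857  208.49036624]
vial w1 [152.18196546 260.19387878] [156.86356102 255.16844508]
```

View pics/kk.png

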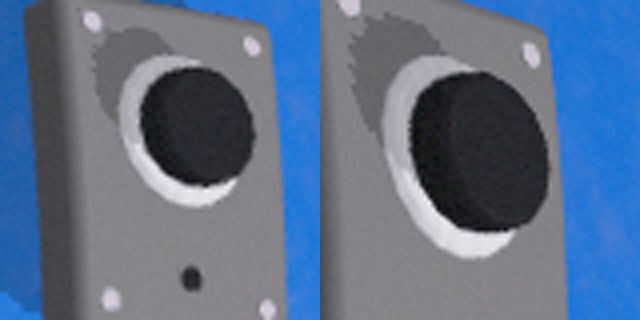

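View pics/kv.png

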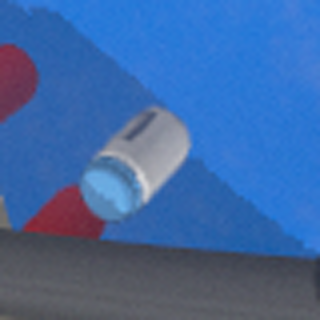

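Call:
step_arm --pt "0 0 0 0 0 -25 -1" --pt "0 0 0 0 0 -25 -1" --pt "0 0 0 0 0 -25 -1" --pt "0 0 0 0 0 -15 -1" --pt "0 0 0 0 0 0 -1" --pt "0 0 0 0 0 0 -1"

```text
time_s: 3.5
tcp_pos: [0.5061, 0.0059, 0.1882]
eef_rot: [-179.5, 0.2, -116.1]
contact_force: [-0.1, -0.2, 0.1]
gripper_width: 0.0006
```

Run:
```python
from h import *
s=r.get_state();p=s["tcp_pos"];print(p,s["eef_rot"],s["joints"])
t=r.capture("side")[:,:,::-1];x0,y0=290,60;c=t[y0:y0+140,x0:x0+110]
k=5;c=cv2.resize(c,None,fx=k,fy=k,interpolation=cv2.INTER_CUBIC)[:600]
c=cv2.convertScaleAbs(c,alpha=1.2,beta=20)
for z,col in((0,(0,0,255)),(.066,(0,255,0))):
    a=(proj("side",p+[0,0,z])-[x0,y0]+.5)*k;cv2.drawMarker(c,tuple(int(v) for v in a),col,0,14);print(a)
cv2.imwrite("pics/s4.png",c)
```

```text
[0.50605861 0.00585202 0.18815664] [-179.48445014    0.23345783 -116.14924248] [ 23.138382     4.69750721 -21.94703026   0.26806243 -62.84248491
  40.59003877]
[306.57432477 389.61886992]
[312.00110734 256.83376917]
```

View pics/s4.png

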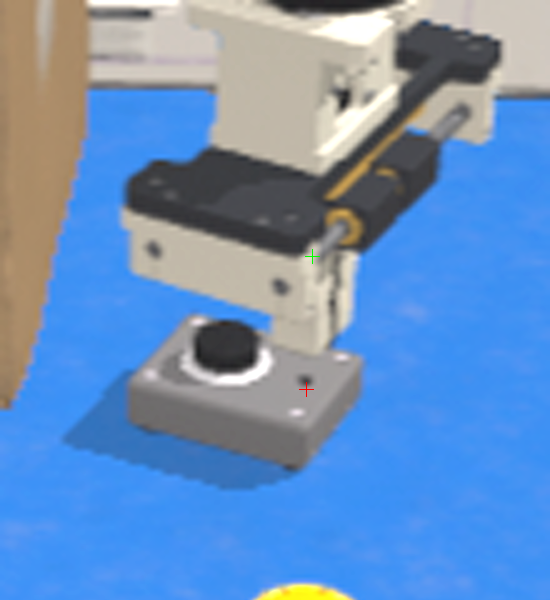

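Call:
step_arm --pt "0 0 0 28 -1 0 -1" --pt "0 0 0 28 -1 0 -1" --pt "0 0 0 28 -1 15 -1" --pt "0 0 0 28 -1 25 -1" --pt "0 0 0 20 -1 25 -1" --pt "0 0 0 5 0 25 -1" --pt "0 0 0 0 0 25 -1" --pt "0 0 0 0 0 15 -1" --pt "0 0 0 0 0 5 -1" --pt "0 0 0 0 0 0 -1"

```text
time_s: 4.55
tcp_pos: [0.4447, -0.1246, 0.0423]
eef_rot: [-179.9, -0.0, -116.1]
contact_force: [0.1, -0.0, 0.2]
gripper_width: 0.0001
```

Run:
```python
from h import *
s=r.get_state();p=s["tcp_pos"];print(p,s["eef_rot"],s["contact_force"])
t=r.capture("side")[:,:,::-1]
w=r.capture("wrist")[:,:,::-1]
tip=proj("side",p);print(tip,proj("wrist",p))
x0,y0=int(tip[0])-60,int(tip[1])-70;c=t[y0:y0+110,x0:x0+120]
k=5;c=cv2.resize(c,None,fx=k,fy=k,interpolation=cv2.INTER_CUBIC)
for z,col in((0,(0,0,255)),(.066,(0,255,0))):
    a=(proj("side",p+[0,0,z])-[x0,y0]+.5)*k;cv2.drawMarker(c,tuple(int(v) for v in a),col,0,14)
cv2.imwrite("pics/s5.png",c);cv2.imwrite("pics/w5.png",w)
```

```text
[ 0.44465136 -0.12463475  0.04228175] [-1.79865417e+02 -8.34270695e-03 -1.16147000e+02] [ 0.09695768 -0.03256977  0.22249174]
[373.68557565 158.63117932] [325.48460224 233.49718681]
```

View pics/s5.png

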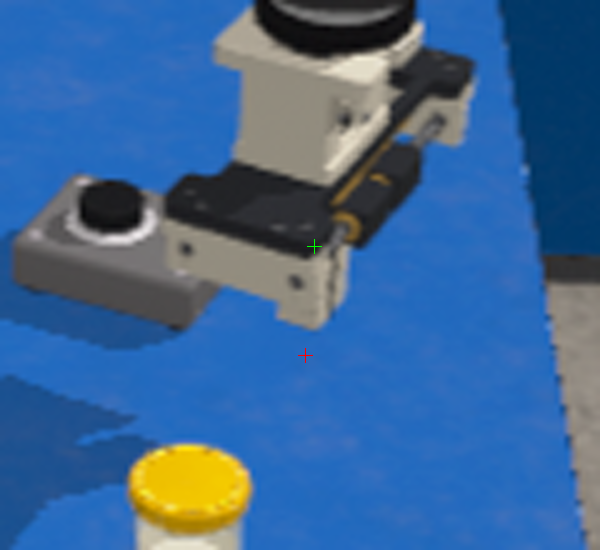

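View pics/w5.png

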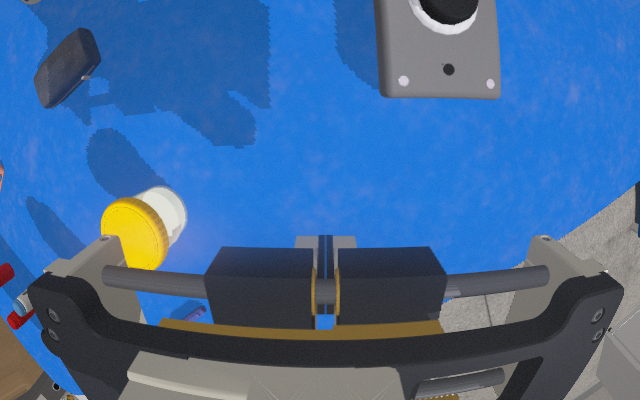

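Call:
step_arm --pt "0 0 0 25 0 0 -1" --pt "0 0 0 25 0 0 -1" --pt "0 0 0 0 0 10 -1" --pt "0 0 0 0 0 10 -1" --pt "0 0 0 0 0 8 -1" --pt "0 0 0 0 0 4 -1" --pt "0 0 0 0 0 0 -1"

```text
time_s: 5.35
tcp_pos: [0.4288, -0.1689, 0.0138]
eef_rot: [-179.2, 0.3, -115.9]
contact_force: [0.6, 0.8, -0.3]
gripper_width: 0.0004
```

Call:
step_arm --pt "0 0 0 0 0 5 -1" --pt "0 0 0 0 0 3 -1" --pt "0 0 0 0 0 2 -1" --pt "0 0 0 0 0 0 -1"

```text
time_s: 5.75
tcp_pos: [0.4297, -0.1681, 0.003]
eef_rot: [-179.2, 0.3, -115.8]
contact_force: [0.7, -0.1, 0.3]
gripper_width: 0.0003
```

Run:
```python
from h import *
s=r.get_state();p=s["tcp_pos"];print(p)
t=r.capture("side")[:,:,::-1]
tip=proj("side",p);print(tip)
x0,y0=int(tip[0])-50,int(tip[1])-60;c=t[y0:y0+85,x0:x0+100]
k=7;c=cv2.resize(c,None,fx=k,fy=k,interpolation=cv2.INTER_CUBIC)
a=(tip-[x0,y0]+.5)*k;cv2.drawMarker(c,tuple(int(v) for v in a),(0,0,255),0,14)
cv2.imwrite("pics/s6.png",c)
```

```text
[ 0.42968745 -0.16813461  0.00296517]
[378.07940673 161.49274732]
```

View pics/s6.png

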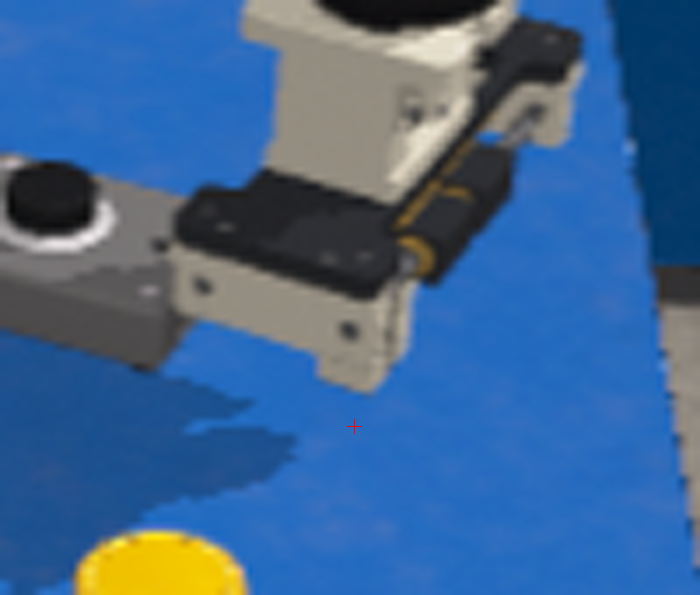

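Call:
step_arm --pt "0 0 0 0 0 2 -1" --pt "0 0 0 0 0 1 -1" --pt "0 0 0 0 0 1 -1"

```text
time_s: 6.1
tcp_pos: [0.4302, -0.1682, -0.0007]
eef_rot: [-179.2, 0.3, -115.8]
contact_force: [-0.8, -0.3, -0.4]
gripper_width: 0.0005
```

Call:
step_arm --pt "0 0 0 0 0 2 -1" --pt "0 0 0 0 0 2 -1" --pt "0 0 0 0 0 1 -1"

```text
time_s: 6.4
tcp_pos: [0.4304, -0.1683, -0.006]
eef_rot: [-179.2, 0.3, -115.8]
contact_force: [-0.9, 0.1, 0.8]
gripper_width: 0.0005
```

Call:
step_arm --pt "0 0 0 0 0 2 -1" --pt "0 0 0 0 0 2 -1" --pt "0 0 0 0 0 1 -1"

```text
time_s: 6.7
tcp_pos: [0.4304, -0.1683, -0.0116]
eef_rot: [-179.2, 0.3, -115.8]
contact_force: [-0.4, -0.6, -0.3]
gripper_width: 0.0005
```

Call:
step_arm --pt "0 0 0 0 0 2 -1" --pt "0 0 0 0 0 1 -1" --pt "0 0 0 0 0 1 -1"

```text
time_s: 7.0
tcp_pos: [0.4305, -0.1683, -0.016]
eef_rot: [-179.2, 0.3, -115.8]
contact_force: [0.2, 0.3, 0.1]
gripper_width: 0.0005
```

Call:
step_arm --pt "0 0 0 0 0 1 -1" --pt "0 0 0 0 0 1 -1"

```text
time_s: 7.2
tcp_pos: [0.4306, -0.1683, -0.0181]
eef_rot: [-179.2, 0.3, -115.8]
contact_force: [0.0, -0.6, 0.0]
gripper_width: 0.0003
```

Call:
step_arm --pt "0 0 0 0 0 1 -1" --pt "0 0 0 0 0 1 -1"

```text
time_s: 7.4
tcp_pos: [0.4306, -0.1683, -0.0203]
eef_rot: [-179.2, 0.3, -115.8]
contact_force: [0.9, -0.0, -0.2]
gripper_width: 0.0005
```

Run:
```python
from h import *
s=r.get_state();p=s["tcp_pos"];print(p,s["contact_force"])
t=r.capture("side")[:,:,::-1]
tip=proj("side",p);print(tip)
x0,y0=int(tip[0])-50,int(tip[1])-60;c=t[y0:y0+85,x0:x0+100]
k=7;c=cv2.resize(c,None,fx=k,fy=k,interpolation=cv2.INTER_CUBIC)
a=(tip-[x0,y0]+.5)*k;cv2.drawMarker(c,tuple(int(v) for v in a),(0,0,255),0,14)
cv2.imwrite("pics/s7.png",c)
```

```text
[ 0.43061771 -0.16831085 -0.02027877] [ 0.89368703 -0.04815826 -0.15377298]
[377.1406405  168.47312353]
```

View pics/s7.png

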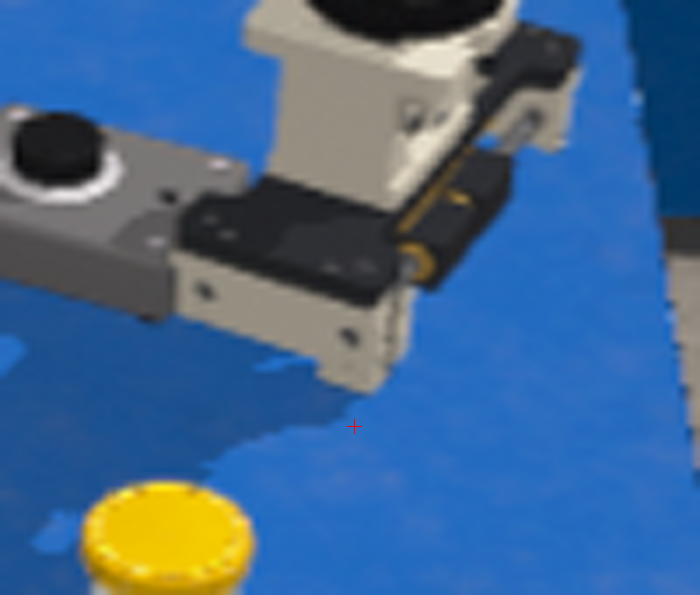

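Call:
step_arm --pt "0 0 0 0 0 1 -1" --pt "0 0 0 0 0 0 -1"

```text
time_s: 7.65
tcp_pos: [0.4305, -0.1683, -0.0215]
eef_rot: [-179.2, 0.3, -115.8]
contact_force: [0.2, 0.8, -0.5]
gripper_width: 0.0005
```

Call:
step_arm --pt "0 0 0 0 0 1 -1" --pt "0 0 0 0 0 0 -1"

```text
time_s: 7.85
tcp_pos: [0.4306, -0.1683, -0.0226]
eef_rot: [-179.2, 0.3, -115.8]
contact_force: [0.4, -0.1, 0.1]
gripper_width: 0.0009
```

Call:
step_arm --pt "0 0 0 0 0 1 -1" --pt "0 0 0 0 0 1 -1"

```text
time_s: 8.05
tcp_pos: [0.4307, -0.1683, -0.0246]
eef_rot: [-179.2, 0.3, -115.8]
contact_force: [-0.7, 0.2, 0.1]
gripper_width: 0.0003
```

Call:
step_arm --pt "0 0 0 0 0 1 -1" --pt "0 0 0 0 0 0 -1"

```text
time_s: 8.25
tcp_pos: [0.4308, -0.1683, -0.0246]
eef_rot: [-179.2, 0.3, -115.8]
contact_force: [-0.6, -0.1, 0.2]
gripper_width: 0.0007
```

Call:
step_arm --pt "0 0 0 0 0 2 -1"

```text
time_s: 8.35
tcp_pos: [0.431, -0.1684, -0.0251]
eef_rot: [-179.1, 0.3, -115.7]
contact_force: [-14.6, 10.2, 55.9]
gripper_width: 0.0005
```

Run:
```python
from h import *
s=r.get_state();p=s["tcp_pos"];print(p,s["contact_force"],s["moment"],s["joint_torque"].round(1))
i=r.camera_info("wrist")
t=r.capture("side")[:,:,::-1];w=r.capture("wrist");cv2.imwrite("pics/w8.png",w[:,:,::-1])
tip=proj("side",p);print(tip)
x0,y0=int(tip[0])-50,int(tip[1])-60;c=t[y0:y0+85,x0:x0+100]
k=7;c=cv2.resize(c,None,fx=k,fy=k,interpolation=cv2.INTER_CUBIC)
cv2.imwrite("pics/s8.png",c)
```

```text
[ 0.43100765 -0.16842222 -0.02511322] [-14.57211856  10.18605529  55.93740637] [3.84552104 5.17983638 0.06303268] [ -2.1 -19.4  12.9   2.4   5.1   0. ]
[376.8744506 169.8870633]
```

View pics/s8.png

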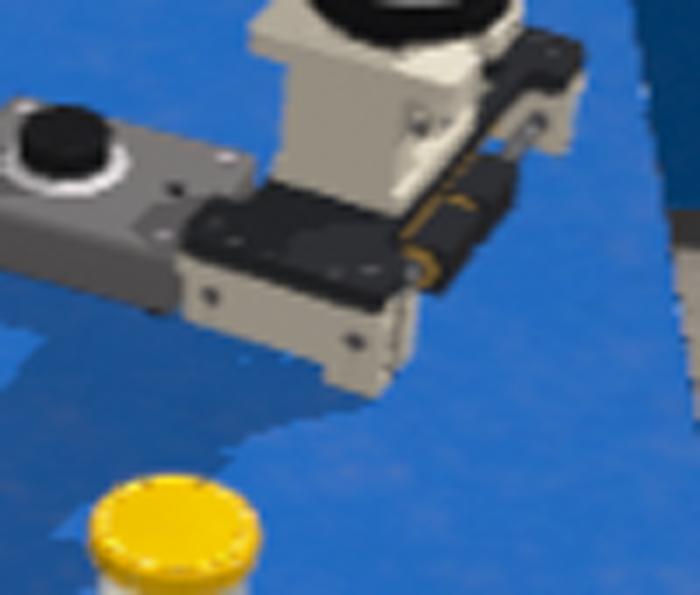

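View pics/w8.png

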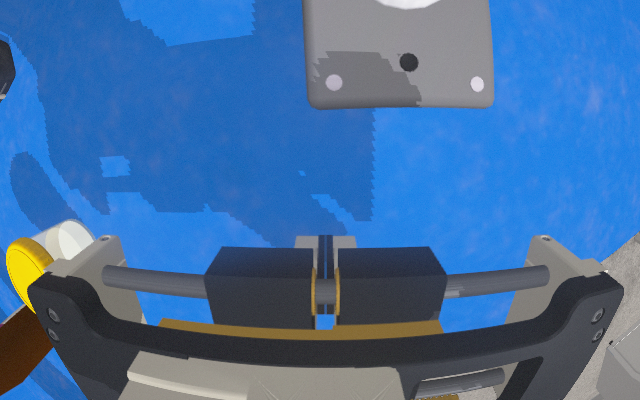

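Call:
step_arm --pt "0 0 0 0 0 -5 -1" --pt "0 0 0 0 0 -20 -1" --pt "0 0 0 0 0 -30 -1" --pt "0 0 0 0 0 -30 -1" --pt "0 0 0 0 0 -20 -1" --pt "0 0 0 0 0 0 -1"

```text
time_s: 9.05
tcp_pos: [0.4288, -0.1682, 0.0838]
eef_rot: [-179.2, 0.3, -115.7]
contact_force: [0.1, 0.7, 0.3]
gripper_width: 0.0004
```

Run:
```python
from h import *
s=r.get_state();p=s["tcp_pos"];print(p,s["eef_rot"],s["contact_force"])
i=r.camera_info("wrist")
y=np.radians(s["eef_rot"][2]);X=np.array([np.cos(y),np.sin(y),0]);Y=np.array([np.sin(y),-np.cos(y),0])
for h in(0,.0245):
  for q in((-.021,-.0095),(.021,-.0095),(-.021,.0095),(.021,.0095),(0,0)): print(h,q,proj("wrist",p+q[0]*X+q[1]*Y+[0,0,h],i).round(1))
# contact picture
x0,y0=376-50,169-60
for u,v in((325,385),(378,398),(415,360)): print(onz("side",x0+u/7-.5,y0+v/7-.5,0).round(4))
pc=np.array([.431,-.1684])
for q in((-.021,-.0095),(-.021,.0095),(.021,.0095),(0,0)): print(q,pc+q[0]*X[:2]+q[1]*Y[:2])
w=r.capture("wrist")[:,:,::-1]
cv2.imwrite("pics/w9.png",cv2.resize(w[200:320,260:400],None,fx=5,fy=5,interpolation=cv2.INTER_CUBIC))
```

```text
[ 0.42875155 -0.16823459  0.08375289] [-179.18051389    0.25638991 -115.68956962] [0.0802342  0.7053499  0.28244366]
0 (-0.021, -0.0095) [291.9 219.5]
0 (0.021, -0.0095) [357.2 219.6]
0 (-0.021, 0.0095) [293.1 245.9]
0 (0.021, 0.0095) [356.1 246. ]
0 (0, 0) [324.6 233.1]
0.0245 (-0.021, -0.0095) [287.5 235.4]
0.0245 (0.021, -0.0095) [361.1 235.4]
0.0245 (-0.021, 0.0095) [289.1 264.1]
0.0245 (0.021, 0.0095) [359.6 264.3]
0.0245 (0, 0) [324.3 250.4]
[ 0.446  -0.1622  0.    ]
[ 0.4261 -0.1549  0.    ]
[ 0.4112 -0.1806  0.    ]
(-0.021, -0.0095) [ 0.44866438 -0.15359393]
(-0.021, 0.0095) [ 0.43154241 -0.14535752]
(0.021, 0.0095) [ 0.41333562 -0.18320607]
(0, 0) [ 0.431  -0.1684]
```

View pics/w9.png

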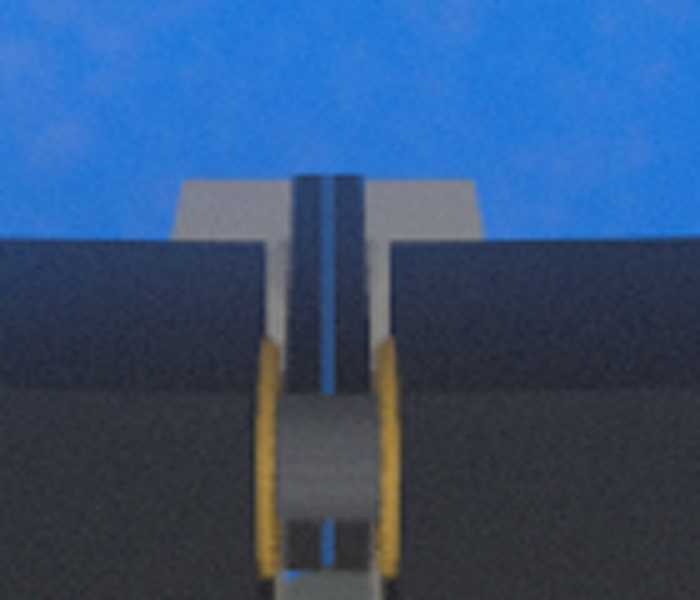

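Touching the bare table showed that the fingertips sit about 24.5 mm higher than the reported TCP: contact came at a reading of z = -0.0246. Both the side and wrist views agree, and sideways the tips match within about 2 mm. I therefore hover with reported z = lid + 30 mm − 24.5 mm.

Call:
step_arm --pt "0 0 0 0 0 -25 -1" --pt "0 0 0 -26 1 -5 -1" --pt "0 0 0 -26 1 0 -1" --pt "0 0 0 -26 1 0 -1" --pt "0 0 0 -26 1 0 -1" --pt "0 0 0 -26 1 0 -1" --pt "0 0 0 -26 1 0 -1" --pt "0 0 0 -20 0 0 -1" --pt "0 0 0 -8 0 0 -1" --pt "0 0 0 0 0 0 -1"

```text
time_s: 10.1
tcp_pos: [0.4986, 0.0058, 0.1024]
eef_rot: [180.0, -0.2, -116.0]
contact_force: [-0.1, 0.1, -1.0]
gripper_width: 0.0007
```

Call:
step_arm --pt "0 0 0 1 -7 0 -1" --pt "0 0 0 0 0 10 -1" --pt "0 0 0 0 0 15 -1" --pt "0 0 0 0 0 9 -1" --pt "0 0 0 0 0 3 -1" --pt "0 0 0 0 0 0 -1"

```text
time_s: 10.7
tcp_pos: [0.5021, -0.0027, 0.061]
eef_rot: [179.8, -0.4, -116.2]
contact_force: [-0.2, -0.6, 0.4]
gripper_width: 0.0003
```

```bash
cat > look.py <<'E'
import sys
from h import *
s=r.get_state();p=s["tcp_pos"];print(p,s["eef_rot"],s["contact_force"])
t=r.capture("side")[:,:,::-1]
tip=proj("side",p+[0,0,.0245])
x0,y0=int(tip[0])-50,int(tip[1])-45;c=t[y0:y0+85,x0:x0+100]
k=7;c=cv2.resize(c,None,fx=k,fy=k,interpolation=cv2.INTER_CUBIC)
a=(tip-[x0,y0]+.5)*k;cv2.drawMarker(c,tuple(int(v) for v in a),(0,0,255),0,14)
a=(proj("side",p+[0,0,-.0055])-[x0,y0]+.5)*k;cv2.drawMarker(c,tuple(int(v) for v in a),(0,255,0),0,14)
cv2.imwrite("pics/"+sys.argv[1]+".png",c)
E
python3 look.py s10
```

```text
[ 0.50211903 -0.00266505  0.06096753] [ 179.79824748   -0.37947995 -116.19416365] [-0.17205948 -0.59455089  0.43180066]
```

View pics/s10.png

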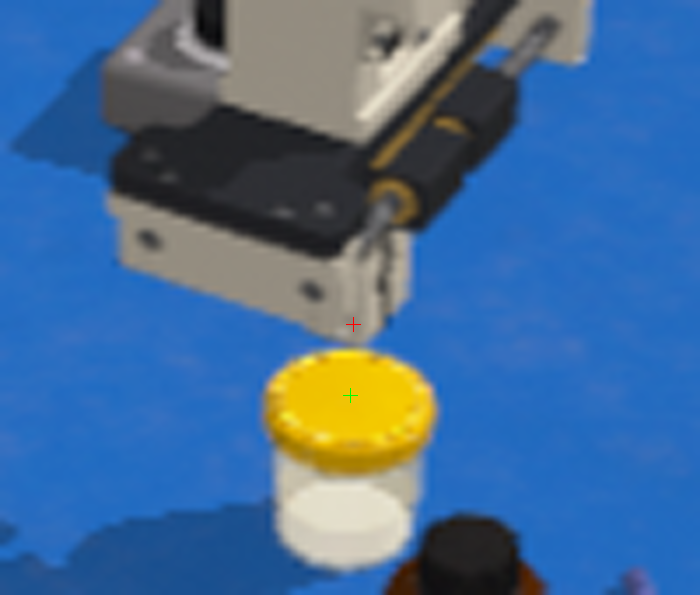

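Call:
step_arm --pt "0 0 0 -4 0 -4 -1" --pt "0 0 0 0 0 0 -1" --pt "0 0 0 0 0 0 -1" --pt "0 0 0 0 0 0 -1"

```text
time_s: 11.15
tcp_pos: [0.5054, 0.0018, 0.0673]
eef_rot: [179.9, -0.2, -116.2]
contact_force: [-0.9, 0.4, 0.8]
gripper_width: 0.0004
```

Call:
step_arm --pt "0 0 0 0 0 2 -1" --pt "0 0 0 0 0 0 -1" --pt "0 0 0 0 0 0 -1" --pt "0 0 0 0 0 0 -1" --pt "0 0 0 0 0 0 -1" --pt "0 0 0 0 0 0 -1" --pt "0 0 0 0 0 0 -1" --pt "0 0 0 0 0 0 -1" --pt "0 0 0 0 0 0 -1" --pt "0 0 0 0 0 0 -1"

```text
time_s: 12.15
tcp_pos: [0.5054, 0.0018, 0.0652]
eef_rot: [180.0, -0.2, -116.2]
contact_force: [-0.1, -0.1, -1.3]
gripper_width: 0.0004
```

Call:
step_arm --pt "0 0 0 0 0 0 -1" --pt "0 0 0 0 0 0 -1" --pt "0 0 0 0 0 0 -1" --pt "0 0 0 0 0 0 -1" --pt "0 0 0 0 0 0 -1" --pt "0 0 0 0 0 0 -1" --pt "0 0 0 0 0 0 -1" --pt "0 0 0 0 0 0 -1" --pt "0 0 0 0 0 0 -1" --pt "0 0 0 0 0 0 -1"

```text
time_s: 13.15
tcp_pos: [0.5054, 0.0018, 0.0653]
eef_rot: [180.0, -0.2, -116.2]
contact_force: [-0.3, -0.7, -0.2]
gripper_width: 0.0005
```

Call:
step_arm --pt "0 0 0 0 0 0 -1" --pt "0 0 0 0 0 0 -1" --pt "0 0 0 0 0 0 -1" --pt "0 0 0 0 0 0 -1" --pt "0 0 0 0 0 0 -1" --pt "0 0 0 0 0 0 -1" --pt "0 0 0 0 0 0 -1" --pt "0 0 0 0 0 0 -1" --pt "0 0 0 0 0 0 -1" --pt "0 0 0 0 0 0 -1"

```text
time_s: 14.15
tcp_pos: [0.5054, 0.0018, 0.0653]
eef_rot: [180.0, -0.2, -116.2]
contact_force: [0.3, -1.1, 0.3]
gripper_width: 0.0005
```

```bash
python3 look.py s11
```

```text
[0.50541809 0.0018359  0.06527436] [ 179.95552923   -0.22424867 -116.15987707] [ 0.34016818 -1.11404159  0.26476419]
```

View pics/s11.png

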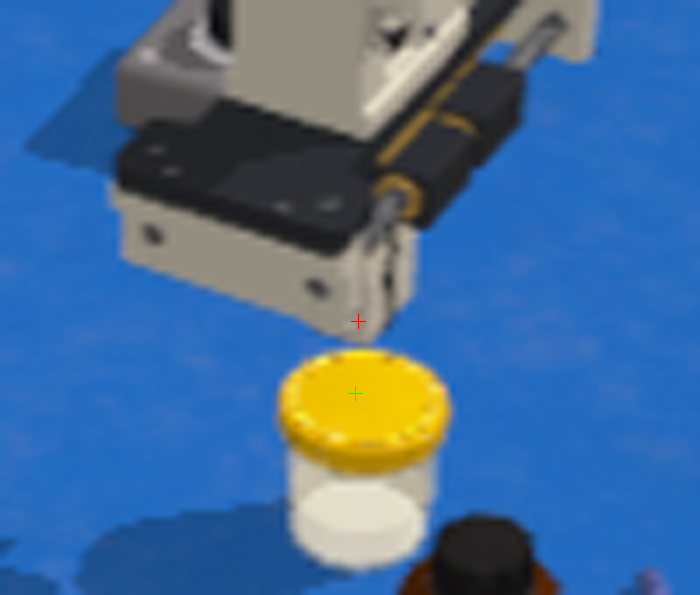

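Call:
step_arm --pt "0 0 0 0 0 -15 -1" --pt "0 0 0 0 0 -25 -1" --pt "0 0 0 0 0 -25 -1" --pt "0 0 0 -28 14 -10 -1" --pt "0 0 0 -28 14 0 -1" --pt "0 0 0 -28 14 0 -1" --pt "0 0 0 -28 14 0 -1" --pt "0 0 0 -28 14 0 -1" --pt "0 0 0 -28 14 0 -1" --pt "0 0 0 -20 10 0 -1"

```text
time_s: 15.2
tcp_pos: [0.5038, 0.2174, 0.1433]
eef_rot: [179.9, -0.2, -116.5]
contact_force: [-0.3, 0.1, 0.2]
gripper_width: 0.0002
```

Call:
step_arm --pt "0 0 0 -20 10 0 -1" --pt "0 0 0 -10 5 0 -1" --pt "0 0 0 0 0 0 -1"

```text
time_s: 15.5
tcp_pos: [0.5033, 0.2551, 0.1428]
eef_rot: [179.9, -0.2, -116.3]
contact_force: [0.2, 0.6, -1.2]
gripper_width: 0.0004
```

Run:
```python
from h import *
i=r.camera_info("wrist");s=r.get_state();print(s["tcp_pos"],s["eef_rot"])
w=r.capture("wrist");cv2.imwrite("pics/w12.png",w[:,:,::-1])
print(proj("wrist",np.array([.503,.2835,.049]),i))
```

```text
[0.50330211 0.25505607 0.14277342] [ 1.79921999e+02 -1.75174594e-01 -1.16289001e+02]
[297.89135015 203.41737166]
```

View pics/w12.png

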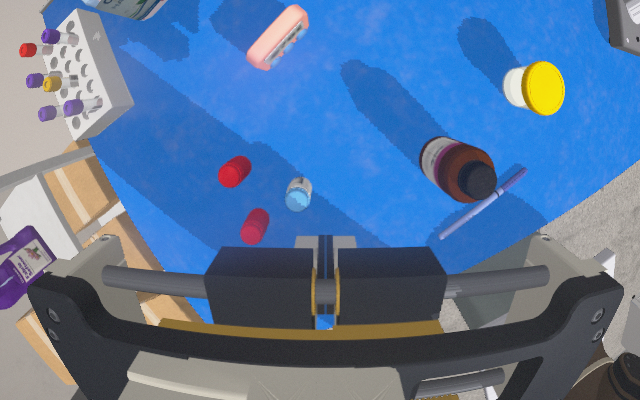

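Call:
step_arm --pt "0 0 0 -20 10 0 -1" --pt "0 0 0 -6 3 10 -1" --pt "0 0 0 0 0 20 -1" --pt "0 0 0 0 0 20 -1" --pt "0 0 0 0 0 20 -1" --pt "0 0 0 0 0 10 -1" --pt "0 0 0 0 0 2 -1" --pt "0 0 0 0 0 0 -1"

```text
time_s: 16.35
tcp_pos: [0.5029, 0.2806, 0.0569]
eef_rot: [179.9, -0.2, -116.5]
contact_force: [0.1, 0.3, 0.7]
gripper_width: 0.0005
```

```bash
python3 look.py s13
```

```text
[0.50293273 0.28061528 0.05688943] [ 179.89703761   -0.22362921 -116.54587405] [0.06554605 0.25952133 0.65233415]
```

View pics/s13.png

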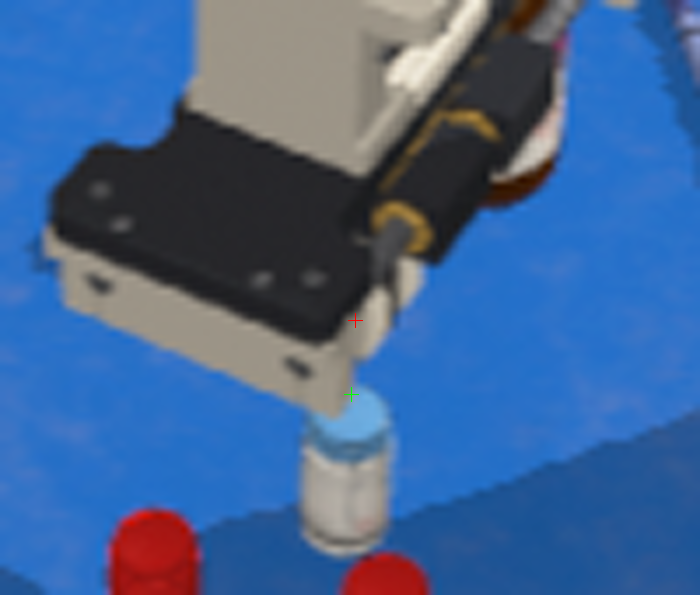

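Call:
step_arm --pt "0 0 0 -4 2 2 -1" --pt "0 0 0 0 0 0 -1" --pt "0 0 0 0 0 0 -1" --pt "0 0 0 0 0 0 -1" --pt "0 0 0 0 0 0 -1"

```text
time_s: 16.9
tcp_pos: [0.5045, 0.287, 0.058]
eef_rot: [-180.0, 0.1, -116.5]
contact_force: [0.4, 1.0, 0.8]
gripper_width: 0.0009
```

Call:
step_arm --pt "0 0 0 0 0 0 -1" --pt "0 0 0 0 0 0 -1" --pt "0 0 0 0 0 0 -1" --pt "0 0 0 0 0 0 -1" --pt "0 0 0 0 0 0 -1" --pt "0 0 0 0 0 0 -1" --pt "0 0 0 0 0 0 -1" --pt "0 0 0 0 0 0 -1" --pt "0 0 0 0 0 0 -1" --pt "0 0 0 0 0 0 -1"

```text
time_s: 17.9
tcp_pos: [0.5045, 0.287, 0.0581]
eef_rot: [-180.0, 0.1, -116.5]
contact_force: [-0.5, -0.2, 0.1]
gripper_width: 0.0008
```

Call:
step_arm --pt "0 0 0 0 0 0 -1" --pt "0 0 0 0 0 0 -1" --pt "0 0 0 0 0 0 -1" --pt "0 0 0 0 0 0 -1" --pt "0 0 0 0 0 0 -1" --pt "0 0 0 0 0 0 -1" --pt "0 0 0 0 0 0 -1" --pt "0 0 0 0 0 0 -1" --pt "0 0 0 0 0 0 -1" --pt "0 0 0 0 0 0 -1"

```text
time_s: 18.9
tcp_pos: [0.5045, 0.287, 0.0582]
eef_rot: [-180.0, 0.1, -116.5]
contact_force: [0.2, 0.3, 0.0]
gripper_width: 0.0004
```

Call:
step_arm --pt "0 0 0 0 0 0 -1" --pt "0 0 0 0 0 0 -1" --pt "0 0 0 0 0 0 -1" --pt "0 0 0 0 0 0 -1" --pt "0 0 0 0 0 0 -1" --pt "0 0 0 0 0 0 -1" --pt "0 0 0 0 0 0 -1"

```text
time_s: 19.6
tcp_pos: [0.5045, 0.287, 0.0582]
eef_rot: [-180.0, 0.1, -116.5]
contact_force: [0.6, -0.5, -0.2]
gripper_width: 0.0004
```

```bash
python3 look.py s14
```

```text
[0.50451882 0.28697065 0.05815828] [-1.79997030e+02  8.64803735e-02 -1.16528311e+02] [ 0.63530641 -0.45160996 -0.1600762 ]
```

View pics/s14.png

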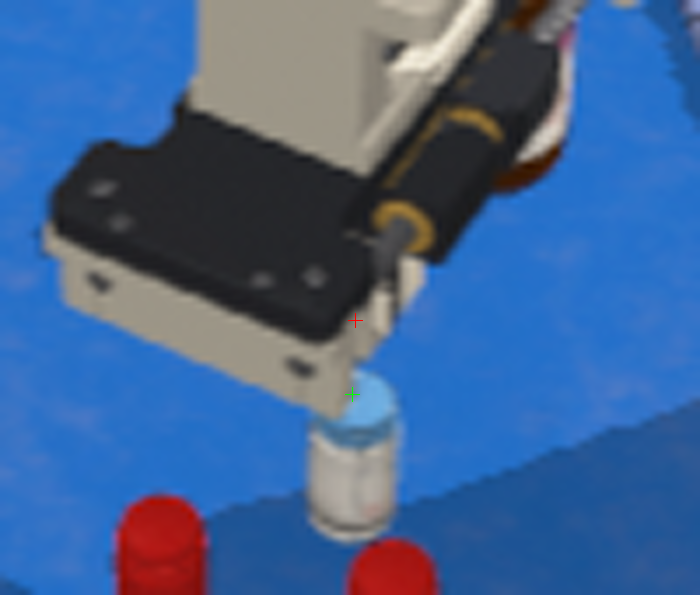

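Call:
step_arm --pt "0 0 0 3 0 3 -1" --pt "0 0 0 0 0 0 -1" --pt "0 0 0 0 0 0 -1" --pt "0 0 0 0 0 0 -1"

```text
time_s: 20.05
tcp_pos: [0.5029, 0.2839, 0.0548]
eef_rot: [180.0, 0.1, -116.5]
contact_force: [-0.2, 0.5, -0.1]
gripper_width: 0.0004
```

Call:
step_arm --pt "0 0 0 0 0 0 -1" --pt "0 0 0 0 0 0 -1" --pt "0 0 0 0 0 0 -1" --pt "0 0 0 0 0 0 -1" --pt "0 0 0 0 0 0 -1" --pt "0 0 0 0 0 0 -1" --pt "0 0 0 0 0 0 -1" --pt "0 0 0 0 0 0 -1" --pt "0 0 0 0 0 0 -1" --pt "0 0 0 0 0 0 -1"

```text
time_s: 21.05
tcp_pos: [0.5031, 0.2841, 0.0549]
eef_rot: [-180.0, 0.1, -116.5]
contact_force: [0.7, -0.3, -0.1]
gripper_width: 0.0003
```

Call:
step_arm --pt "0 0 0 0 0 0 -1" --pt "0 0 0 0 0 0 -1" --pt "0 0 0 0 0 0 -1" --pt "0 0 0 0 0 0 -1" --pt "0 0 0 0 0 0 -1" --pt "0 0 0 0 0 0 -1" --pt "0 0 0 0 0 0 -1" --pt "0 0 0 0 0 0 -1" --pt "0 0 0 0 0 0 -1" --pt "0 0 0 0 0 0 -1"

```text
time_s: 22.05
tcp_pos: [0.5031, 0.2841, 0.0549]
eef_rot: [-180.0, 0.1, -116.5]
contact_force: [-0.1, -0.1, 0.8]
gripper_width: 0.0002
```

Call:
step_arm --pt "0 0 0 0 0 0 -1" --pt "0 0 0 0 0 0 -1" --pt "0 0 0 0 0 0 -1" --pt "0 0 0 0 0 0 -1" --pt "0 0 0 0 0 0 -1"

```text
time_s: 22.55
tcp_pos: [0.5031, 0.2841, 0.0549]
eef_rot: [-180.0, 0.1, -116.5]
contact_force: [0.0, -0.9, 0.1]
gripper_width: 0.0005
```

Call:
step_arm --pt "0 0 0 0 0 -15 -1" --pt "0 0 0 0 0 -30 -1" --pt "0 0 0 0 0 -30 -1" --pt "0 0 0 15 -9 -15 -1" --pt "0 0 0 30 -18 0 -1" --pt "0 0 0 35 -21 0 -1" --pt "0 0 0 35 -21 0 -1" --pt "0 0 0 35 -21 0 -1" --pt "0 0 0 35 -21 0 -1" --pt "0 0 0 35 -21 0 -1"

```text
time_s: 23.55
tcp_pos: [0.5241, 0.0243, 0.1491]
eef_rot: [-179.9, 0.2, -116.0]
contact_force: [0.9, -0.9, -0.3]
gripper_width: 0.0009
```

Call:
step_arm --pt "0 0 0 35 -21 0 -1" --pt "0 0 0 35 -21 0 -1" --pt "0 0 0 35 -21 0 -1" --pt "0 0 0 35 -21 0 -1" --pt "0 0 0 25 -18 0 -1" --pt "0 0 0 15 -10 0 -1" --pt "0 0 0 0 0 0 -1" --pt "0 0 0 0 0 0 -1"

```text
time_s: 24.35
tcp_pos: [0.5447, -0.2005, 0.1495]
eef_rot: [-179.8, 0.2, -116.4]
contact_force: [-0.8, -0.1, 1.0]
gripper_width: 0.0005
```

Run:
```python
from h import *
i=r.camera_info("wrist");s=r.get_state();print(s["tcp_pos"],s["eef_rot"],s["joints"].round(1))
w=r.capture("wrist");cv2.imwrite("pics/w15.png",w[:,:,::-1])
print(proj("wrist",np.array([.549,-.258,.05]),i))
```

```text
[ 0.54467199 -0.20048258  0.14945753] [-179.7843139     0.20145377 -116.3597183 ] [ -1.   13.8 -15.9  -0.1 -60.   64.7]
[377.97536196 159.24196482]
```

View pics/w15.png

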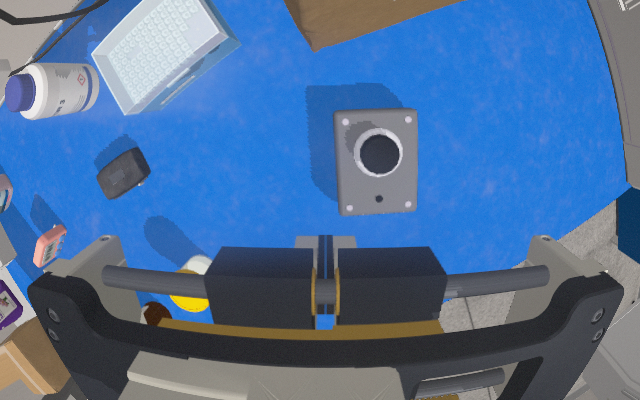

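Call:
step_arm --pt "0 0 0 20 -12 0 -1" --pt "0 0 0 20 -12 0 -1" --pt "0 0 0 8 -6 0 -1" --pt "0 0 0 0 0 0 -1" --pt "0 0 0 0 0 0 -1"

```text
time_s: 24.9
tcp_pos: [0.5511, -0.2529, 0.15]
eef_rot: [-179.8, 0.3, -116.0]
contact_force: [0.4, 0.9, -0.2]
gripper_width: 0.0002
```

Call:
step_arm --pt "0 0 0 5 -1 10 -1" --pt "0 0 0 0 0 20 -1" --pt "0 0 0 0 0 25 -1" --pt "0 0 0 0 0 25 -1" --pt "0 0 0 0 0 15 -1" --pt "0 0 0 0 0 5 -1" --pt "0 0 0 0 0 0 -1"

```text
time_s: 25.6
tcp_pos: [0.5497, -0.2533, 0.0447]
eef_rot: [-179.7, 0.3, -115.7]
contact_force: [-0.5, 0.0, 0.0]
gripper_width: 0.0004
```

```bash
python3 look.py s16
```

```text
[ 0.54972434 -0.25332983  0.04470152] [-179.71937974    0.32107585 -115.70155166] [-0.54311979  0.00154213  0.00961792]
```

View pics/s16.png

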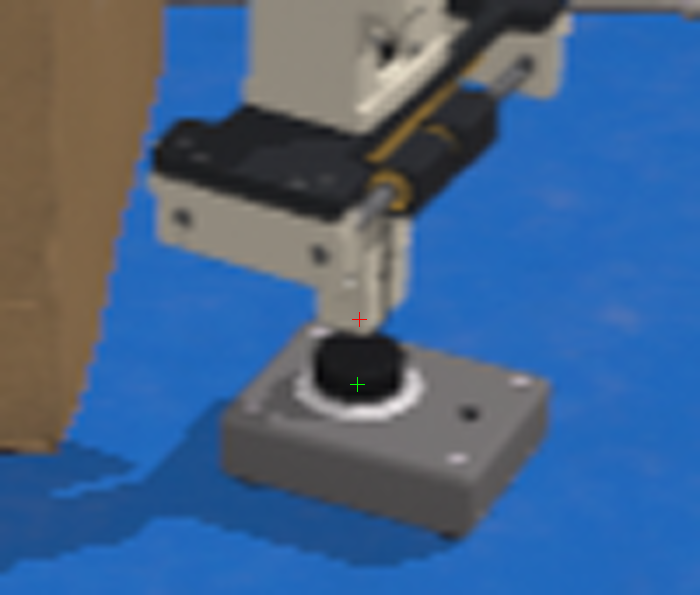

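Call:
step_arm --pt "0 0 0 5 -2 5 -1" --pt "0 0 0 0 0 6 -1" --pt "0 0 0 0 0 4 -1" --pt "0 0 0 0 0 0 -1"

```text
time_s: 26.05
tcp_pos: [0.5515, -0.2595, 0.0316]
eef_rot: [-179.4, 0.4, -115.7]
contact_force: [-1.0, 0.0, -0.1]
gripper_width: 0.0006
```

Expect key contact at about 0.0255 and the bottom of travel at about 0.0175.

Call:
step_arm --pt "0 0 0 0 0 3 -1" --pt "0 0 0 0 0 2 -1" --pt "0 0 0 0 0 2 -1"

```text
time_s: 26.35
tcp_pos: [0.5521, -0.2597, 0.0249]
eef_rot: [-179.4, 0.4, -115.7]
contact_force: [-0.9, -0.1, 3.6]
gripper_width: 0.0004
```

Call:
step_arm --pt "0 0 0 0 0 2 -1" --pt "0 0 0 0 0 2 -1"

```text
time_s: 26.55
tcp_pos: [0.5521, -0.2597, 0.0212]
eef_rot: [-179.3, 0.4, -115.7]
contact_force: [-1.2, 0.4, 4.0]
gripper_width: 0.0006
```

Contact came at 0.025, exactly as the touch-corrected height predicted, with the expected 4 N resistance. I continue to the stop.

Call:
step_arm --pt "0 0 0 0 0 2 -1" --pt "0 0 0 0 0 1 -1"

```text
time_s: 26.75
tcp_pos: [0.5522, -0.2597, 0.0182]
eef_rot: [-179.3, 0.4, -115.6]
contact_force: [-1.6, 0.5, 3.0]
gripper_width: 0.0003
```

Call:
step_arm --pt "0 0 0 0 0 1 -1"

```text
time_s: 26.85
tcp_pos: [0.5522, -0.2597, 0.0172]
eef_rot: [-179.3, 0.4, -115.6]
contact_force: [-3.1, 2.3, 7.9]
gripper_width: 0.0007
```

Call:
step_arm --pt "0 0 0 0 0 1 -1"

```text
time_s: 26.95
tcp_pos: [0.5522, -0.2597, 0.0171]
eef_rot: [-179.3, 0.4, -115.6]
contact_force: [-6.0, 4.9, 19.3]
gripper_width: 0.0007
```

The key is at its stop: 19 N and no further travel. I retreat straight up.

Call:
step_arm --pt "0 0 0 0 0 -4 -1" --pt "0 0 0 0 0 -10 -1" --pt "0 0 0 0 0 -25 -1" --pt "0 0 0 0 0 -30 -1" --pt "0 0 0 0 0 -30 -1" --pt "0 0 0 0 0 -30 -1" --pt "0 0 0 0 0 -10 -1" --pt "0 0 0 0 0 0 -1" --pt "0 0 0 0 0 0 -1"

```text
time_s: 27.85
tcp_pos: [0.5503, -0.2598, 0.1621]
eef_rot: [-179.3, 0.4, -115.7]
contact_force: [-0.3, -0.3, -0.5]
gripper_width: 0.0003
```

Run:
```python
from h import *
i=r.camera_info("wrist");s=r.get_state();print(s["time_s"],s["tcp_pos"],s["contact_force"])
t=r.capture("side");w=r.capture("wrist")
a=cv2.resize(cv2.imread("pics/side0.png")[110:155,310:370],None,fx=6,fy=6,interpolation=cv2.INTER_CUBIC)
b=cv2.resize(t[110:155,310:370,::-1],None,fx=6,fy=6,interpolation=cv2.INTER_CUBIC)
cv2.imwrite("pics/k.png",cv2.hconcat([a,b]));cv2.imwrite("pics/side9.png",t[:,:,::-1])
S=cv2.imread("pics/side0.png")[:,:,::-1].copy()
for nm,lo,hi,bx in(("lid",(18,150,100),(35,255,255),(330,170,370,215)),("vial",(95,50,140),(110,150,255),(335,265,362,300)),("red",(0,150,80),(8,255,255),(300,280,370,330)),("clock",(0,60,120),(14,160,255),(260,230,300,290))):
    for im in(S,t.copy()): print(nm,[(c.round(1).tolist(),int(st[4])) for c,st in blobs(im,lo,hi,bx,25)])
d=cv2.absdiff(S,t).max(2);d[:,400:]=0
n,l,st,c=cv2.connectedComponentsWithStats((d>40).astype(np.uint8));print([x.tolist() for x in st[1:] if x[4]>12])
```

```text
27.85 [ 0.55028839 -0.25976429  0.16207108] [-0.33821776 -0.30544111 -0.54648633]
lid [([350.4, 185.4], 332)]
lid [([350.4, 185.4], 332)]
vial [([348.0, 277.6], 95)]
vial [([346.7, 276.9], 68)]
red [([319.6, 302.5], 249), ([352.3, 309.2], 249)]
red [([319.6, 302.5], 249), ([352.3, 309.2], 249)]
clock [([277.3, 259.8], 352)]
clock [([277.3, 259.7], 351)]
[[319, 0, 39, 28, 799], [305, 27, 63, 49, 974], [336, 35, 13, 12, 38], [320, 38, 6, 3, 14], [311, 62, 9, 2, 17], [329, 77, 15, 7, 79], [329, 124, 13, 6, 36], [211, 145, 27, 18, 330], [186, 158, 17, 34, 273], [197, 182, 6, 8, 26], [390, 231, 7, 13, 46], [180, 236, 20, 29, 217], [173, 261, 227, 135, 13859], [175, 313, 10, 10, 41], [106, 324, 73, 52, 984], [204, 349, 8, 6, 28], [180, 352, 22, 11, 41]]
```

View pics/k.png

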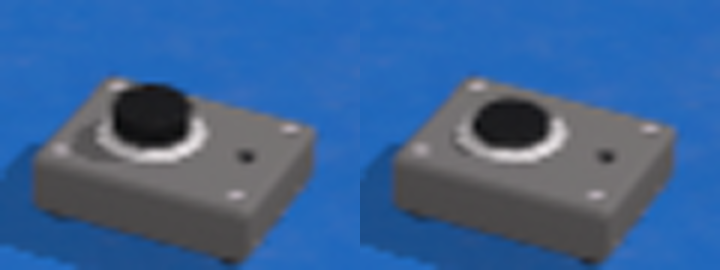

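View pics/side9.png

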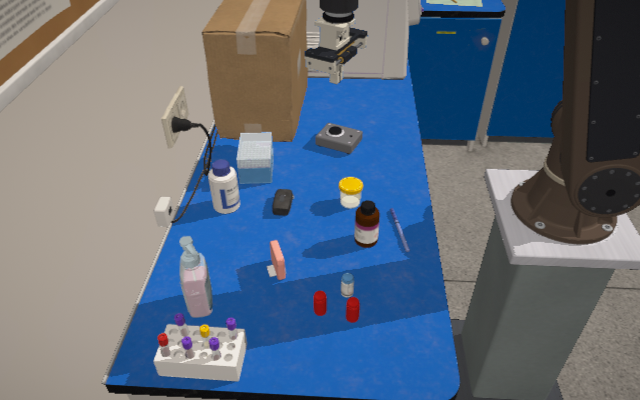

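The key is visibly down and stays there. The cup, reds and timer are at their start pixels, and the vial differs only in lighting. The arm is clear.

```bash
python3 -c "
from plant import r
s=r.get_state();print(s['time_s'],s['qd'].round(2),s['contact_force']);print(r.close_job())"
```

```text
27.95 [-0.06  0.52 -0.19  0.05 -0.05  0.06] [ 0.1385151  -0.05607421  0.03527347]
the job is handed in; nothing more can be done
None
```

I held the shut fingertips over the cup lid, then over the blue-capped vial, then pressed the sign-off key down to its stop. After that I moved clear and handed the job in at 28 s.

- **Cup:** held about 31 mm above the lid for about 3 s. Sideways I was within about 3 mm of the middle; the side view puts the lid about 2.5 mm off in x.
- **Vial:** held for about 2.7 s at about 34 mm, roughly 3–4 mm off centre. I corrected that and held again for about 2.5 s at about 30 mm, within 1–2 mm of centre.
- **Key:** resistance was the expected 4 N over about 8 mm of travel, then 19 N with no further movement. In the side view afterwards it stays down.
- **Rest of the scene:** in the side view the cup, red vials and timer are at their start pixels. The vial's colour blob shifted by about 1 px, which I put down to changed lighting. I judged the bottle and pouch by eye only.

**Disagreement with the reported position:** the real fingertips sit about 24.5 mm above the reported tool position.
- **How I found it:** side and wrist pictures suggested it, and a touch on the bare worktop confirmed it. That touch peaked at about 56 N on the wrist, more than I intended, with only the fingertips touching as far as I could see.
- **What I did:** I set both hover heights from the real tips, so the reported position was only about 6 mm above each lid. The key contact came exactly where this correction predicted.
- **Earlier pass:** before finding this, I stopped for a moment at a reported 3 cm over the cup, with the real tips about 5 cm above the lid.

The wrist camera also showed a steady bias of about 2–5 px, or 3 mm, against the other two.

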